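# Take the finished clay tower out of the tilted vise

### The job

The fired clay tower in the tilted blue vise is finished. Slide the vise's jaw fully open by its red handle while the tower stays in its seat, then lift the tower out and set it down gently, upright in the middle of the orange board, and let go. Leave the jaw fully open, and do not disturb the bowl, the jar or the little pot.

Things in the scene. Friction and masses are not known exactly. Their poses are not given: they have to be found in the camera images.
- vise: Vise; blue frame, dark steel bed. Origin on the table below the seat centre; z up, y level along the bed (y -90 to +195 mm). The bed is 130 mm wide and slopes 30 degrees, rising towards +x: its normal is (-0.5, 0, 0.866) in this frame, leaning to the robot. Heights below are along this normal. Fixed jaw y -71 to -41 mm, 30 mm high; 10 mm ledge at the lower edge; moving jaw on the +y side.
- vise_seat (a point): The centre of the seat on the bed's surface, 75 mm above the table, where the middle of the tower's underside rests at the start. Axes as the vise's (z up, not tilted).
- jaw (a joint): Steel moving jaw, m: near 0 closed on the tower's foot (starts up to 3 mm open), 0.05 fully open at its stop. It opens along the vise's +y, away from the tower. About 4 N of friction plus light damping (8 N s/m) resist it; it stays where it is left. Closed, its lip reaches 10 mm over the tower's foot, so that the tower cannot be lifted. Its top is 29 mm above the bed.
- jaw_handle (a point): Grip point in the red handle on the moving jaw: an upright block 16 mm thick along the vise's y, 60 mm wide along the slope, standing along the bed's normal from 29 to 81 mm above the bed. This point is at 66 mm, 15 mm below its top, on its middle plane; at jaw = 0 it is 100 mm from the tower's axis along y. Axes as the vise's (z up, not tilted).
- tower_center (a point): Centre of the grey-brown spiky clay tower, 120 mm high, 0.3-0.55 kg, underside 60 mm below. z: foot to tip, at the start along the bed's normal (30 deg lean); y along the vise's y. Foot 90 (x) x 80 (y) x 14 mm; square trunk 46 (x) x 44 (y) mm up to 100 mm above the underside, then a blunt tip. Spikes on the x faces (20 mm) and low on the y faces: grip across y, 50 to 95 mm above the underside.
- orange_board_top (a point): Centre of the top of the orange board, a flat square 140 by 140 by 12 mm, fixed on the table; top 12 mm above the table. z up.
- grey_board_top (a point): Centre of the top of the grey board, same size as the orange board, fixed; not the target, the little pot stands on it. The two boards may change places.
- bowl: Bystander: brown glazed bowl, 124 mm wide, 55 mm high, loose; origin at the centre of its underside.
- jar: Bystander: white plastic jar, 68 mm wide, 85 mm high, loose; origin at the centre of its underside.
- pot: Bystander: small grey-green pot, 68 mm wide, 55 mm high, loose, on the grey board; origin at the centre of its underside.
Mind the look-alikes: they are no part of the job. What is shaped like the part that bears tower_center but yellow is not meant.

How it is judged (in metres and radians):
On the way, in this order (a step that is already met when the one before it is completed fails the run):
1. the jaw is slid fully open (over 43 of 50 mm) while the tower is still in its seat (within 12 mm) (value of joint jaw above 0.043 m and distance of tower_center from where it was at the start of the episode below 0.012 m), for 0.2 s.
2. the tower is lifted clear of the vise: its centre over 100 mm from the seat, not touching the vise (distance between tower_center and vise_seat above 0.1 m and contact force between tower and vise below 0.1 N), for 0.1 s.
At the end, for the whole second after the job is handed in: The tower stands at rest on the orange board, upright within 4.5 degrees, its axis within 30 mm of the board's centre and its centre 55 to 66 mm above the board's top; the jaw is still over 43 mm open (horizontal distance between tower_center and orange_board_top below 0.03 m and angle between tower_center's own z axis and vertical below 0.08 rad and z of tower_center in the frame of orange_board_top between 0.055 and 0.066 m and value of joint jaw above 0.043 m and linear speed of tower below 0.02 m/s and angular speed of tower below 0.1 rad/s); the robot touches nothing.
It fails at once if the tower is let fall (moving faster than 0.3 m/s while not held by the fingers) (linear speed of tower above 0.3 m/s and contact force between tower and the fingers below 0.1 N).
It fails at once if the tower strikes the orange board with over 60 N (slammed down) (contact force between tower and orange_board above 60 N).
It fails at once if the bowl is pushed over 20 mm or tipped over 20 degrees (distance of bowl from where it was at the start of the episode above 0.02 m or angle between bowl's own z axis and vertical above 0.35 rad).
It fails at once if the jar is pushed over 20 mm or tipped over 20 degrees (distance of jar from where it was at the start of the episode above 0.02 m or angle between jar's own z axis and vertical above 0.35 rad).
It fails at once if the pot is pushed over 20 mm or tipped over 20 degrees (distance of pot from where it was at the start of the episode above 0.02 m or angle between pot's own z axis and vertical above 0.35 rad).
It also fails if it takes over 48 s, if anything falls off the work surface, if the arm or the gripper's body presses on something with over 40 N, if the wrist force passes 120 N, or if a joint passes its speed limit or range.

### The arm

A 6-joint arm with a two-finger parallel gripper is mounted at the origin on the work surface. World frame = base frame: x ahead of the robot, y to its left, z up, the work surface at z = 0. Lengths are in mm, angles in rad, forces in N, time in s.
With the tool pointing down it reaches from about 325 to 1000 mm from the base axis. Payload 5.1 kg.
Tool frame: the origin (TCP) lies at the centre of the arm's flange, where the gripper is bolted on; the fingertips stand 173 mm ahead of it and the grasp point (between the pads) lies 155 mm ahead of it; z points along the fingers, y is the line along which they close (so a half turn about z gives the same grasp; the last joint's range is limited). The gripper opens to 85 mm and grips with 20 to 120 N. Pads are 22 mm wide; open, the fingers measure 114 mm over their backs; the gripper's body (76 mm by 85 mm) begins 54 mm behind the grasp point. The pads swing forward as they close: fully open they stand 13 mm farther back than shut.
Start: joints at [1.119, 0.124, 1.65, -0, 1.367, -0.083], TCP at [234.343, 606.275, 404.722] pointing down, gripper open.
Joint ranges: [-2.61, 2.61], [-1.02, 2.33], [0.03, 2.71], [-1.35, 4.49], [0.32, 2.68], [-2.91, 2.91]. Speed limits (rad/s): [2.57, 2.57, 3.14, 3.14, 3.14, 3.14].

### API

Orientations are given as [roll, pitch, yaw] about the fixed x, y, z axes, in that order (R = Rz(yaw) Ry(pitch) Rx(roll)).
In Python, from plant import ctrl gives the robot as it stands. The module is installed in compiled form; this text tells all that it offers.
- The arm moves only by the shell command python3 -m handwheel 'ROWS' [FORCE]. ROWS is a JSON object of lists of equal length, an entry for each row: "translation": the shift along the tool's x, y, z in mm, a list of three; "spin": the turn about the tool's z in degrees; "hand": the opening in per cent of the stroke, from 0 (shut) to 100 (fully open). A call has 1 to 20 rows; each row shifts and turns the commanded pose from where the row before left it, along the tool's axes as they then stand; what a row does not reach is not made up. A row lasts 1/10 s, in which the tool goes at most 50 mm and 8.59 degrees, less where a joint would pass 70% of its speed; a pose out of reach is approached as far as the arm can. A call is refused whole if a number of a shift passes 50 or a number of a turn 8.59, either way. A call with a gripper value outside its range is refused whole. The fingers move at their own pace and stop on an object; FORCE is the grip in N (left out, the last holds). Time passes only in rows, so rows that do not move let the fingers close. It gives the time, the measured TCP pose, the force, the opening and the grip force at its end, in the units of the state.
- ctrl.get_obs(): the state, without advancing time (a new reading comes with each control period).
- ctrl.grab_frame(name): name is "scene" or "side" or "wrist"; returns a dict with "pixels" (400x640x3 uint8, red, green, blue), "z_map" (400x640 float32, mm along the optical axis (not along the pixel's ray), 0 where there is no reading), "mtx" (3x3 intrinsics, pixels), "dist" ([k1, k2, p1, p2, k3] as OpenCV has them; the pictures are not rectified), "R" (3x3) and "t" (3): a world point X has camera coordinates R X + t. Camera axes: x right, y down, z forward; pixel columns grow to the right and rows downward; lengths in mm; the calibration is good to about 2 mm. A picture is of the moment at which its call begins.
- ctrl.sign_off(): hands the job in; it is judged then, once.
The state is a dict: "time": time; "joints": joint angles; "joint_vel": joint speeds; "joint_efforts": joint torques, N m; "eef_pos": TCP position; "tcp_rot": TCP orientation; "contact_force": force on the tool from outside, world axes, zero at the start; "ft_torque": the same for the moment, N m; "finger_gap": opening from 0.0 (shut) to 1.0 (fully open); "grip_force": force on a finger pad.
Only numpy, scipy, OpenCV 4.12 (cv2) and the standard library are available. Lean on these libraries where they do the work, as an engineer would, in place of code of your own. Each camera call takes 0.05 s, during which the arm holds its last target. There are 200 camera calls.

## Working session

There is one attempt and no reset: what is moved stays moved. The work goes in short steps, Python scripts to look and compute and a shell command to move; the robot and the scene stay as the last step left them, time stands still between calls to the robot, and variables do not carry over. Pictures are saved under pics/ and viewed, at most 10 in all, crops included, and the job is handed in when it is done.

```bash
mkdir -p pics; cat > h.py <<'E'
import numpy as np, cv2, pickle
from plant import ctrl
def grab(n,tag):
    f=ctrl.grab_frame(n); pickle.dump(f,open(f'pics/{tag}.pkl','wb'))
    cv2.imwrite(f'pics/{tag}.png',f['pixels'][:,:,::-1]); return f
def load(tag): return pickle.load(open(f'pics/{tag}.pkl','rb'))
def P(f,u,v,z=None):
    """world point of pixel from depth map (median 3x3) """
    if z is None:
        w=f['z_map'][v-1:v+2,u-1:u+2]; w=w[w>0]; z=np.median(w)
    n=cv2.undistortPoints(np.array([[[u,v]]],float),np.array(f['mtx'],float),np.array(f['dist'],float))[0,0]
    return np.array(f['R']).T@(np.array([n[0]*z,n[1]*z,z])-np.array(f['t']))
def cloud(f):
    z=f['z_map']; v,u=np.mgrid[:400,:640]
    n=cv2.undistortPoints(np.stack([u,v],-1).reshape(-1,1,2).astype(float),np.array(f['mtx'],float),np.array(f['dist'],float))[:,0]
    zz=z.reshape(-1,1); c=np.hstack([n*zz,zz])
    return ((c-np.array(f['t']))@np.array(f['R'])).reshape(400,640,3)
E
python3 - <<'E'
from h import *
a=grab('scene','s0')['pixels'];b=grab('side','d0')['pixels']
print({k:np.round(v,3).tolist() if not isinstance(v,(int,float)) else v for k,v in ctrl.get_obs().items()})
E
```

```text
{'time': 0.1, 'joints': [1.119, 0.124, 1.652, 0.0, 1.368, -0.083], 'joint_vel': [-0.0, -0.002, -0.003, -0.0, -0.002, -0.001], 'joint_efforts': [0.001, -42.492, -36.666, -0.0, 0.004, 0.0], 'eef_pos': [234.265, 606.078, 403.542], 'tcp_rot': [-3.14, -0.0, 2.773], 'contact_force': [-0.973, 0.581, 0.263], 'ft_torque': [-0.034, -0.028, -0.01], 'grip_force': 0.0, 'finger_gap': 0.9981913488781864}
```

View pics/s0.png

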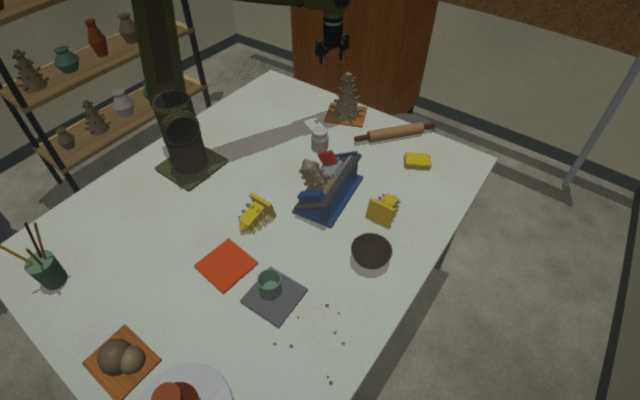

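View pics/d0.png

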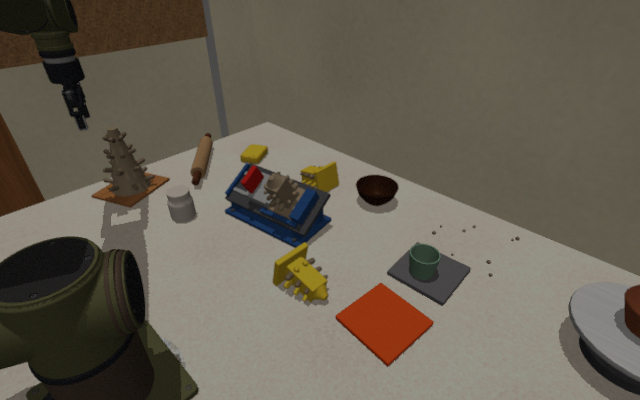

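Scene: vise at about (327,190), red handle (328,158), grey-brown tower (313,175), orange board (226,265), grey board with pot (273,297), jar (319,138), bowl (371,253). Yellow towers at (256,212) and (383,208) are decoys. In the side view the orange board is at (385,322), the handle (252,179) and the tower (281,190).

```bash
python3 - <<'E'
from h import *
for tag,boxes in (('s0',dict(handle=(318,150,342,166),board=(190,235,262,295),blue=(290,150,365,225),jar=(308,120,332,152),bowl=(345,232,395,275))),('d0',dict(handle=(240,165,266,192),board=(330,280,440,365),blue=(220,160,335,245),jar=(165,185,198,222),bowl=(350,175,402,210)))):
    f=load(tag);c=cloud(f);hsv=cv2.cvtColor(f['pixels'],cv2.COLOR_RGB2HSV)
    H,S,V=[hsv[...,i].astype(int) for i in range(3)]
    red=((H<12)|(H>170))&(S>150)&(V>70); blue=(H>100)&(H<125)&(S>120)
    for k,(a,b,x,y) in boxes.items():
        m=np.zeros((400,640),bool);m[b:y,a:x]=1;m&=f['z_map']>0
        if k in('handle','board'):m&=red
        elif k=='blue': m&=blue
        else: m&=c[...,2]>20
        p=c[m]; 
        print(tag,k,len(p),'min',np.percentile(p,2,axis=0).round(),'med',np.median(p,0).round(),'max',np.percentile(p,98,axis=0).round())
        if k=='board' or k=='blue': 
            q=p[:,:2][abs(p[:,2]-12)<8] if k=='board' else p[:,:2][p[:,2]<25]
            print('  rect',cv2.minAreaRect(q.astype(np.float32)))
E
```

```text
s0 handle 60 min [453. 215. 122.] med [496. 222. 141.] max [516. 232. 158.]
s0 board 1718 min [ 374. -312.    8.] med [ 443. -249.   12.] max [ 506. -181.   16.]
  rect ((439.49591064453125, -245.69921875), (136.33285522460938, 138.94981384277344), 84.58169555664062)
s0 blue 230 min [499.  65.   8.] med [585. 155.  12.] max [607. 295. 121.]
  rect ((578.5515747070312, 159.87867736816406), (286.437255859375, 119.91828918457031), 69.4679183959961)
s0 jar 345 min [315. 234.  23.] med [351. 358.  65.] max [472. 399. 147.]
s0 bowl 713 min [722. -26.  21.] med [771.  60.  42.] max [835.  90.  57.]
d0 handle 169 min [446. 213.  83.] med [470. 220. 138.] max [536. 317. 157.]
d0 board 4202 min [ 366. -312.    5.] med [ 428. -251.   12.] max [ 502. -177.   14.]
  rect ((436.3177795410156, -243.4967041015625), (140.0873565673828, 139.4843292236328), 84.81332397460938)
d0 blue 2081 min [436.  47.   8.] med [480.  97.  15.] max [584. 318. 117.]
  rect ((475.3788146972656, 151.26734924316406), (132.52731323242188, 296.65911865234375), 35.28965759277344)
d0 jar 711 min [305. 344.  23.] med [329. 357.  62.] max [363. 399.  86.]
d0 bowl 795 min [719. -25.  21.] med [796.  38.  41.] max [835.  89.  56.]
```

```bash
python3 -m handwheel '{"translation":[[0,0,-40],[0,0,-40],[-30,-29,0],[-30,-29,0],[-30,-29,0],[-30,-29,0],[-30,-29,0],[-30,-29,0],[-30,-29,0],[-30,-29,0],[-30,-29,0],[-30,-29,0],[-30,-29,0],[-30,-29,0],[0,0,0],[0,0,0]],"spin":[0,0,0,0,0,0,0,0,0,0,0,0,0,0,0,0],"hand":[100,100,100,100,100,100,100,100,100,100,100,100,100,100,100,100]}'
python3 - <<'E'
from h import *
f=grab('wrist','w1');print(np.array(f['R']).round(3),(-np.array(f['R']).T@np.array(f['t'])).round())
E
```

```text
time: 1.7
eef_pos: [444.9, 151.2, 484.2]
tcp_rot: [-3.141, -0.001, 2.77]
contact_force: [0.3, -0.1, 0.2]
finger_gap: 1.001
grip_force: 0.0
[[ 0.362  0.932 -0.   ]
 [ 0.897 -0.349  0.272]
 [ 0.254 -0.099 -0.962]] [380. 177. 454.]
```

View pics/w1.png

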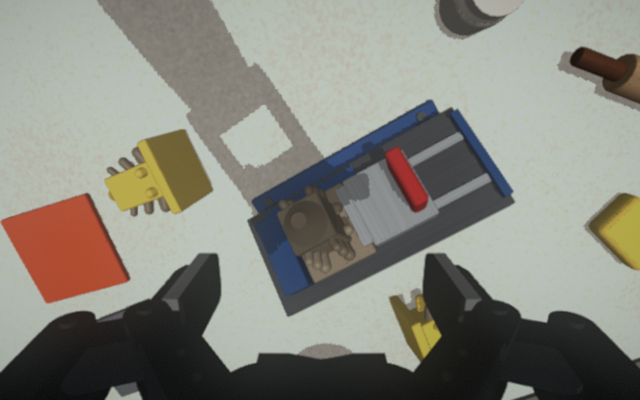

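Wrist view: tower tip at (310,215), red handle top (405,180), jaw (385,205), bed's upper edge from (287,314) to (514,200), lower end corner (455,110).

```bash
python3 - <<'E'
from h import *
f=load('w1');c=cloud(f);hsv=cv2.cvtColor(f['pixels'],cv2.COLOR_RGB2HSV);H,S,V=[hsv[...,i].astype(int) for i in range(3)]
def fit(m):
    p=c[m];p=p[np.isfinite(p).all(1)]
    for _ in range(3):
        o=p.mean(0);n=np.linalg.svd(p-o,full_matrices=False)[2][2];n*=np.sign(n[2]);r=(p-o)@n;p=p[abs(r)<max(2,2*abs(r).mean())]
    return o,n
m=np.zeros((400,640),np.uint8);cv2.fillPoly(m,[np.array([[455,122],[498,190],[440,218],[415,160]])],1)
o,n=fit((m>0)&(f['z_map']>0));print('bed',o.round(1),n.round(3))
ex=-np.r_[n[:2],0]/np.hypot(*n[:2]);ey=np.cross([0,0,1],ex);print('yaw',np.degrees(np.arctan2(ex[1],ex[0])))
a,b=P(f,289,311),P(f,511,201);d=b-a;print('edge',a.round(),b.round(),np.linalg.norm(d),'yaw',np.degrees(np.arctan2(-d[0],d[1])))
red=((H<12)|(H>170))&(S>150)&(V>60);red[:,:330]=0;red[300:]=0
rp=c[red&(f['z_map']>0)];hgt=(rp-o)@n;print('red n',len(rp),'hgt',np.percentile(hgt,[2,50,90,98]).round(1))
top=rp[hgt>np.percentile(hgt,98)-6]
print('handle top: mean',top.mean(0).round(1))
T=np.c_[ex,ey,[0,0,1]]; sl=np.cross(ey,n) # up slope
for nm,v in (('slope',sl),('ey',ey)): print(nm,v.round(3),np.percentile(top@v,[1,50,99]).round(1))
# tower: points above bed
m=np.zeros((400,640),bool);m[180:285,270:365]=1;m&=(f['z_map']>0)
p=c[m];h=(p-o)@n;k=h>112;q=p[h>110]
print('tower tip h',np.percentile(h,99.5),len(q),[(np.percentile(q@v,[2,50,98])).round(1) for v in(sl,ey)])
for lo,hi in((60,98),):
    q=p[(h>lo)&(h<hi)];print('trunk',len(q),[(np.percentile(q@v,[2,50,98])).round(1) for v in(sl,ey)])
print('bed o in sl,ey,n',o@sl,o@ey,o@n)
q=P(f,310,215);print('tip',q.round(1),q@sl,q@ey)
# bed edges in slope coordinate
for uv in((289,311),(400,256),(500,205),(452,114)):
    w=P(f,*uv);print(uv,w.round(1),(w@sl).round(1),(w@ey).round(1),((w-o)@n).round(1))
# jaw lower-edge decoys for boards
m=red*0;bd=((H<12)|(H>170))&(S>150)&(V>60);bd[:,140:]=0;q=c[bd&(f['z_map']>0)];print('board',cv2.minAreaRect(q[:,:2].astype(np.float32)),np.median(q[:,2]))
E
```

```text
bed [504.8 285.7  78.9] [-0.491 -0.072  0.868]
yaw 8.30136285780068
edge [586.  56. 105.] [548. 328. 107.] 275.3573986360807 yaw 8.017585249194497
red n 1213 hgt [-36.3  79.9  81.2  81.7]
handle top: mean [470.  224.8 146.3]
slope [0.859 0.125 0.496] [475.1 505.  532.2]
ey [-0.144  0.99   0.   ] [147.7 154.6 161.9]
tower tip h 120.02106631294946 592 [array([492.3, 504.5, 513.9]), array([44. , 56.4, 66.1])]
trunk 1212 [array([468.6, 525.6, 539.6]), array([35.6, 67.1, 76.6])]
bed o in sl,ey,n 508.675381350648 209.8563659802553 -199.7592848479144
tip [464.1 133.1 173.8] 501.6992142284751 64.68523228106444
(289, 311) [586.   55.5 105.1] 562.6 -29.7 -0.5
(400, 256) [565.6 197.9 105.6] 563.2 114.2 -0.4
(500, 205) [548.2 316.4 105.5] 563.0 234.0 -0.4
(452, 114) [445.3 308.5  59.7] 450.9 241.0 10.9
board ((436.7509460449219, -241.2784423828125), (140.06988525390625, 137.2017059326172), 84.97127532958984) 12.588834876014982
```

```bash
python3 -m handwheel '{"translation":[[0,0,0],[0,0,0],[0,0,0],[0,0,0],[-21,35,0],[-21,35,0],[0,0,0],[0,0,30],[0,0,30],[0,0,30],[0,0,0],[0,0,0]],"spin":[-7.4,-7.4,-7.4,-7.3,0,0,0,0,0,0,0,0],"hand":[100,100,100,100,100,100,100,100,100,100,100,100]}'
python3 - <<'E'
from h import *
f=grab('wrist','w2');c=cloud(f);hsv=cv2.cvtColor(f['pixels'],cv2.COLOR_RGB2HSV);H,S,V=[hsv[...,i].astype(int) for i in range(3)]
red=((H<12)|(H>170))&(S>150)&(V>60);n_,l,st,_=cv2.connectedComponentsWithStats(red.astype(np.uint8));
o=np.array([504.8,285.7,78.9]);n=np.array([-.495,-.071,.866]);ey=np.array([-.143,.99,0]);sl=np.cross(ey,n)
for i in range(1,n_):
    if st[i,4]<300: continue
    p=c[(l==i)&(f['z_map']>0)];h=(p-o)@n;t=p[h>np.percentile(h,98)-5]
    print(st[i],np.percentile(h,98),t.mean(0).round(1),np.percentile(t@ey,[1,99]),np.percentile(t@sl,[1,99]))
E
```

```text
time: 2.95
eef_pos: [475.5, 227.9, 394.8]
tcp_rot: [-3.141, -0.001, -2.994]
contact_force: [0.2, -0.3, 0.4]
finger_gap: 1.0
grip_force: 0.0
[ 308  159   22   88 1796] 81.71974832560527 [469.8 225.5 146.5] [149.12559064 162.85484328] [474.95166827 531.05944086]
```

View pics/w2.png

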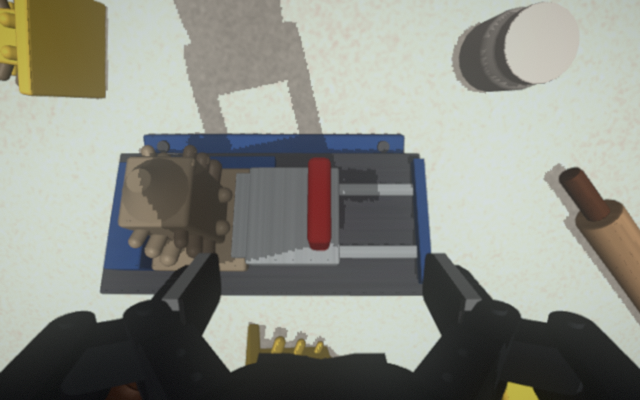

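Wrist view: the handle (318,203) lies parallel to the pads and centred between the fingers, at world (470,225,146). Two places agree.

```bash
python3 -m handwheel '{"translation":[[0,-2,30],[0,0,30],[0,0,25],[0,0,20],[0,0,0],[0,0,0],[0,0,0],[0,0,0],[0,0,0],[0,0,0],[0,0,0],[0,0,0]],"spin":[0,0,0,0,0,0,0,0,0,0,0,0],"hand":[100,100,100,100,100,10,0,0,0,0,0,0]}' 50
```

```text
time: 4.2
eef_pos: [476.6, 225.5, 290.7]
tcp_rot: [3.141, 0.001, -2.996]
contact_force: [-1.9, -0.7, 5.5]
finger_gap: 0.182
grip_force: 50.0
```

```bash
python3 -m handwheel '{"translation":[[0,3,0],[0,6,0],[0,6,0],[0,6,0],[0,6,0],[0,6,0],[0,6,0],[0,4,0],[0,3,0],[0,2,0],[0,0,0],[0,0,0],[0,0,0]],"spin":[0,0,0,0,0,0,0,0,0,0,0,0,0],"hand":[0,0,0,0,0,0,0,0,0,0,0,0,0]}'
```

```text
time: 5.5
eef_pos: [469.7, 272.6, 290.7]
tcp_rot: [-3.141, 0.001, -2.996]
contact_force: [-2.1, -1.1, 6.9]
finger_gap: 0.179
grip_force: 50.1
```

```bash
python3 -m handwheel '{"translation":[[0,2,0],[0,1,0],[0,0,0],[0,0,0]],"spin":[0,0,0,0],"hand":[0,0,0,0]}'
python3 -m handwheel '{"translation":[[0,0,0],[0,0,0],[0,0,0],[0,0,0],[0,0,0],[0,0,-20],[0,0,-35],[0,0,-45],[0,-40,0],[0,-45,0],[0,-35,0],[0,0,0]],"spin":[0,0,0,0,0,0,0,0,0,0,0,0],"hand":[100,100,100,100,100,100,100,100,100,100,100,100]}'
python3 - <<'E'
from h import *
f=grab('wrist','w3');c=cloud(f);hsv=cv2.cvtColor(f['pixels'],cv2.COLOR_RGB2HSV);H,S,V=[hsv[...,i].astype(int) for i in range(3)]
red=((H<12)|(H>170))&(S>150)&(V>60);red[:,:200]=0;n_,l,st,_=cv2.connectedComponentsWithStats(red.astype(np.uint8));
o=np.array([504.8,285.7,78.9]);n=np.array([-.495,-.071,.866]);ey=np.array([-.143,.99,0]);sl=np.cross(ey,n)
for i in range(1,n_):
    if st[i,4]<300: continue
    p=c[(l==i)&(f['z_map']>0)];h=(p-o)@n;t=p[h>np.percentile(h,98)-5]
    print(st[i],np.percentile(h,98),t.mean(0).round(1),np.percentile(t@ey,[1,99]),np.percentile(t@sl,[1,99]))
h=((c-o)@n);m=(f['z_map']>0)&(h>109)&(h<125)&(abs(c@ey-56)<40)&(abs(c@sl-500)<40)
p=c[m];print('tip',len(p),p.mean(0).round(1),np.percentile(p@ey,[1,50,99]),np.percentile(p@sl,[1,50,99]),np.percentile(h[m],99))
m=(f['z_map']>0)&(h>60)&(h<106)&(abs(c@ey-56)<40)&(abs(c@sl-500)<60);p=c[m];print('trunk',len(p),np.percentile(p@ey,[1,5,50,95,99]),np.percentile(p@sl,[1,50,99]))
m=(f['z_map']>0)&(h>8)&(h<16)&(abs(c@ey-56)<70)&(abs(c@sl-500)<60);p=c[m];print('foot',len(p),np.percentile(p@ey,[1,50,99]),np.percentile(p@sl,[1,50,99]))
E
```

```text
time: 5.9
eef_pos: [469.3, 275.3, 290.7]
tcp_rot: [-3.14, 0.001, -2.996]
contact_force: [-2.0, -4.3, 6.6]
finger_gap: 0.182
grip_force: 50.2
time: 7.1
eef_pos: [486.7, 154.2, 389.8]
tcp_rot: [-3.141, 0.0, -3.0]
contact_force: [-0.3, 1.1, 0.1]
finger_gap: 1.002
grip_force: 0.0
[ 473  158   49   92 1916] 81.74197110340721 [462.7 272.6 146.4] [197.62058909 210.84443296] [474.46481124 530.7786388 ]
tip 1569 [466.6 124.3 177.1] [43.40878816 56.58213856 67.76923862] [490.40749453 504.43748596 514.37743665] 120.46073621598781
trunk 4915 [34.25747381 36.10154478 58.51166176 76.2758374  77.38451525] [469.82918707 516.97771997 538.92990263]
foot 3915 [  1.38494758  81.74652223 112.53635094] [445.75535701 519.5566504  546.14683302]
```

View pics/w3.png

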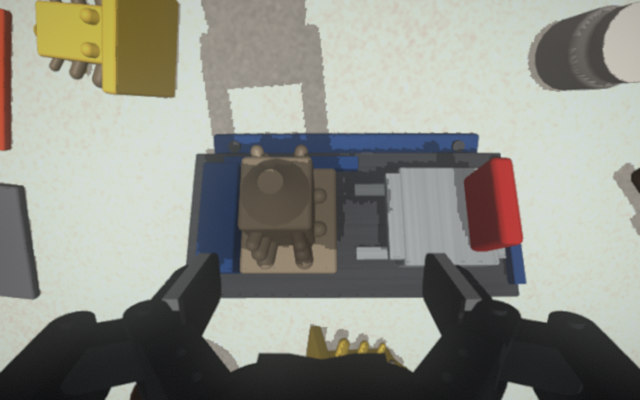

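Jaw is open (handle moved 48.5 mm, to the stop), the tower still seated: tip at (270,190). Now over the tower and grip.

```bash
python3 -m handwheel '{"translation":[[3,-14,0],[0,-13,0],[0,0,30],[0,0,30],[0,0,20],[0,0,18],[0,0,0],[0,0,0],[0,0,0],[0,0,0],[0,0,0],[0,0,0],[0,0,0],[0,0,0]],"spin":[0,0,0,0,0,0,0,0,0,0,0,0,0,0],"hand":[100,100,100,100,100,100,100,70,60,50,45,40,40,0]}' 40
python3 -m handwheel '{"translation":[[0,0,0],[0,0,0],[0,0,0]],"spin":[0,0,0],"hand":[0,0,0]}'
```

```text
time: 8.55
eef_pos: [488.0, 129.5, 293.6]
tcp_rot: [-3.14, 0.003, -2.995]
contact_force: [-1.9, -5.2, 5.9]
finger_gap: 0.514
grip_force: 43.6
time: 8.85
eef_pos: [488.0, 129.5, 293.6]
tcp_rot: [-3.14, 0.003, -2.995]
contact_force: [-0.4, -5.8, 7.3]
finger_gap: 0.509
grip_force: 43.6
```

```bash
python3 -m handwheel '{"translation":[[2,0,-3],[5,0,-9],[7,0,-12],[7,0,-12],[5,0,-20],[0,0,-30],[0,0,-30],[0,0,-30],[0,0,0],[0,0,0]],"spin":[0,0,0,0,0,0,0,0,0,0],"hand":[0,0,0,0,0,0,0,0,0,0]}'
python3 - <<'E'
from h import *
grab('side','d2'); grab('wrist','w4')
f=load('d2'); cv2.imwrite('pics/d2c.png',cv2.resize(f['pixels'][60:260,180:440,::-1],None,fx=3,fy=3))
E
```

```text
time: 9.85
eef_pos: [461.2, 126.2, 437.0]
tcp_rot: [3.141, -0.0, -2.995]
contact_force: [0.2, -0.3, -4.7]
finger_gap: 0.512
grip_force: 42.7
```

View pics/d2c.png

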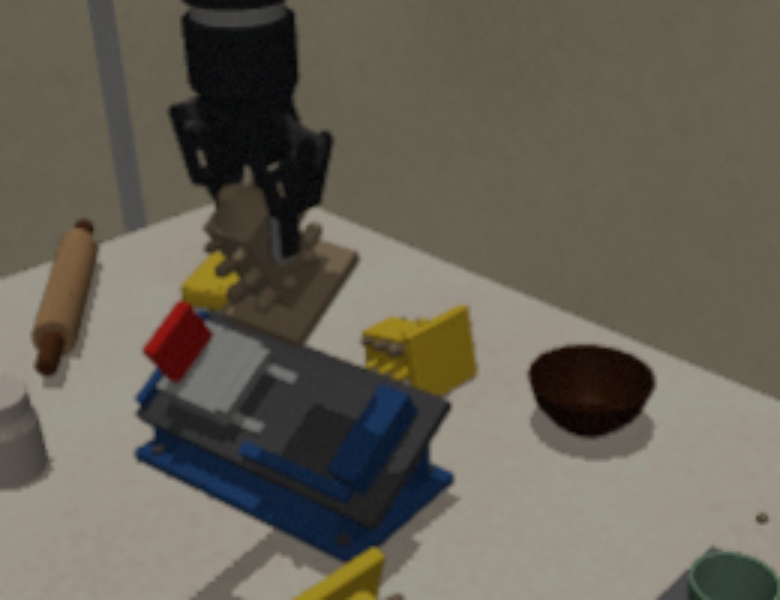

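Tower lifted, clear of the vise (crop shows it at (265,255), still leaning about 30°). Move over the orange board.

```bash
python3 -m handwheel '{"translation":[[3,-10,0],[7,-20,0],[10,-30,0],[10,-30,0],[10,-30,0],[10,-30,0],[10,-30,0],[10,-30,0],[10,-30,0],[10,-30,0],[10,-30,0],[8,-25,0],[6,-20,0],[3,-10,0],[0,0,0],[0,0,0],[0,0,0]],"spin":[0,0,0,0,0,0,0,0,0,0,0,0,0,0,0,0,0],"hand":[0,0,0,0,0,0,0,0,0,0,0,0,0,0,0,0,0]}'
python3 - <<'E'
from h import *
print(ctrl.get_obs()['joints'])
grab('side','d3');grab('wrist','w5');f=grab('scene','s3')
im=load('d3')['pixels'];cv2.imwrite('pics/d3c.png',np.hstack([cv2.resize(im[120:380,280:480,::-1],(400,520)),cv2.resize(f['pixels'][150:310,170:293,::-1],(400,520))]))
E
```

```text
time: 11.65
eef_pos: [397.6, -241.4, 437.4]
tcp_rot: [3.141, -0.0, -2.994]
contact_force: [-0.4, 0.3, -3.7]
finger_gap: 0.508
grip_force: 42.7
[-6.61220110e-01 -3.19052720e-01  2.00614433e+00  3.81140672e-04
  1.45515847e+00 -2.37919248e+00]
```

View pics/d3c.png

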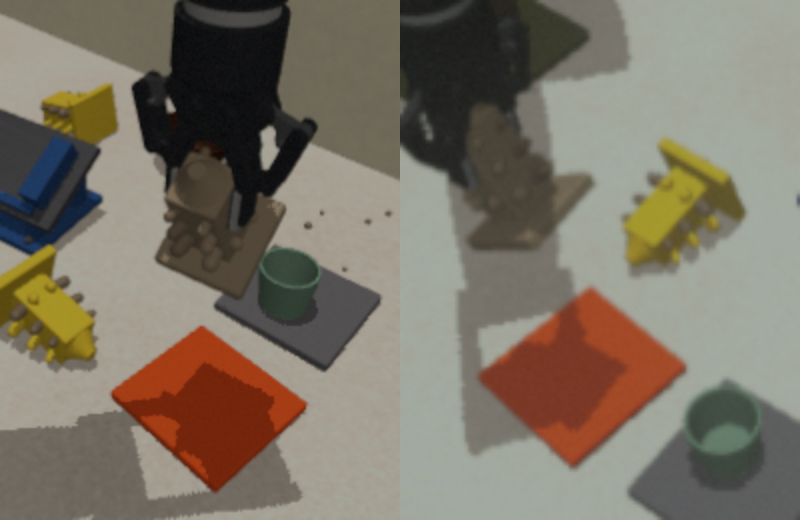

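Tower hangs over the orange board, leaning; the pot is clear of it. Measuring the lowest edge and the lean.

```bash
python3 - <<'E'
from h import *
yaw=-2.994;tx=np.array([np.cos(yaw),np.sin(yaw),0]);ty=np.array([np.sin(yaw),-np.cos(yaw),0]);t=np.array([397.6,-241.4,437.4])
g=np.c_[tx,ty,[0,0,-1]]
for tag in('d3','s3','w5'):
    f=load(tag);c=cloud(f);q=(c-t)@g
    m=(f['z_map']>0)&(abs(q[...,0])<110)&(abs(q[...,1])<60)&(q[...,2]>100)&(q[...,2]<290)
    p=q[m];print(tag,len(p),np.percentile(p,[0.5,99.5],axis=0).round(0).tolist())
    k=p[np.argsort(-p[:,2])[:60]];print(' lowest',k.mean(0).round(1),k[:,2].max().round(1))
    # ransac plane with |ny| small : foot top
    b=(0,)
    r=np.random.default_rng(0);lo=p[(p[:,2]>190)]
    if len(lo)<50: continue
    for _ in range(3000):
        s=lo[r.choice(len(lo),3,0)];n=np.cross(s[1]-s[0],s[2]-s[0]);l=np.linalg.norm(n)
        if l<200: continue
        n/=l
        i=abs((lo-s[0])@n)<1.5
        if i.sum()>b[0]:b=(i.sum(),n*-np.sign(n[2]),i)
    pts=lo[b[2]];print(' plane',b[0],b[1].round(3),'tilt',np.degrees(np.arctan2(b[1][0],-b[1][2])),pts.min(0).round(),pts.max(0).round())
E
```

```text
d3 3880 [[-64.0, -56.0, 101.0], [39.0, 53.0, 236.0]]
 lowest [  7.4  -5.5 235.1] 239.9
 plane 717 [ 0.509  0.007 -0.861] tilt 30.61739697158739 [-57. -41. 190.] [ 12.  39. 230.]
s3 1451 [[-73.0, -58.0, 101.0], [13.0, 52.0, 228.0]]
 lowest [ -5.9 -34.2 221. ] 234.6
 plane 140 [ 0.495  0.032 -0.868] tilt 29.709000044961027 [-56. -41. 190.] [ 12.  36. 230.]
w5 41050 [[-61.0, -56.0, 100.0], [39.0, 56.0, 223.0]]
 lowest [  9.8  -1.8 228.6] 230.0
 plane 319 [ 0.476  0.004 -0.879] tilt 28.457116077210937 [-12. -40. 216.] [ 11.  40. 229.]
```

```bash
python3 -m handwheel '{"translation":[[0,1,10],[0,0,25],[0,0,30],[0,0,30],[0,0,30],[0,0,25],[0,0,15],[0,0,5],[0,0,0],[0,0,0]],"spin":[0,0,0,0,0,0,0,0,0,0],"hand":[0,0,0,0,0,0,0,0,0,0]}'
python3 -m handwheel '{"translation":[[0,0,2],[0,0,2],[0,0,2],[0,0,2],[0,0,2],[0,0,1],[0,0,0]],"spin":[0,0,0,0,0,0,0],"hand":[0,0,0,0,0,0,0]}' 25
```

```text
time: 12.8
eef_pos: [397.8, -241.4, 268.7]
tcp_rot: [-3.14, 0.001, -2.995]
contact_force: [-0.4, 0.5, -3.9]
finger_gap: 0.512
grip_force: 42.6
time: 13.5
eef_pos: [397.3, -241.1, 256.5]
tcp_rot: [3.141, -0.0, -2.996]
contact_force: [-0.1, -0.2, -4.2]
finger_gap: 0.513
grip_force: 42.6
```

```bash
python3 -m handwheel '{"translation":[[0,0,1],[0,0,1],[0,0,1],[0,0,1],[0,0,0]],"spin":[0,0,0,0,0],"hand":[0,0,0,0,0]}' 25
```

```text
time: 14.0
eef_pos: [397.5, -241.3, 253.1]
tcp_rot: [3.142, 0.0, -2.996]
contact_force: [0.3, 1.8, -1.8]
finger_gap: 0.508
grip_force: 43.0
```

```bash
python3 -m handwheel '{"translation":[[0,0,1],[-3,0,0.4],[-4,0,0.6],[-4,0,0.6],[0,0,0]],"spin":[0,0,0,0,0],"hand":[0,0,0,0,0]}' 20
python3 -c "
from h import *
f=grab('side','d4');g=grab('scene','s4')
im=f['pixels'];cv2.imwrite('pics/d4c.png',np.hstack([cv2.resize(im[140:380,300:485,::-1],(400,520)),cv2.resize(g['pixels'][150:310,170:293,::-1],(400,520))]))"
```

```text
time: 14.5
eef_pos: [408.8, -239.9, 251.5]
tcp_rot: [-3.141, -0.0, -2.995]
contact_force: [-3.0, 1.9, 5.0]
finger_gap: 0.51
grip_force: 43.7
```

View pics/d4c.png

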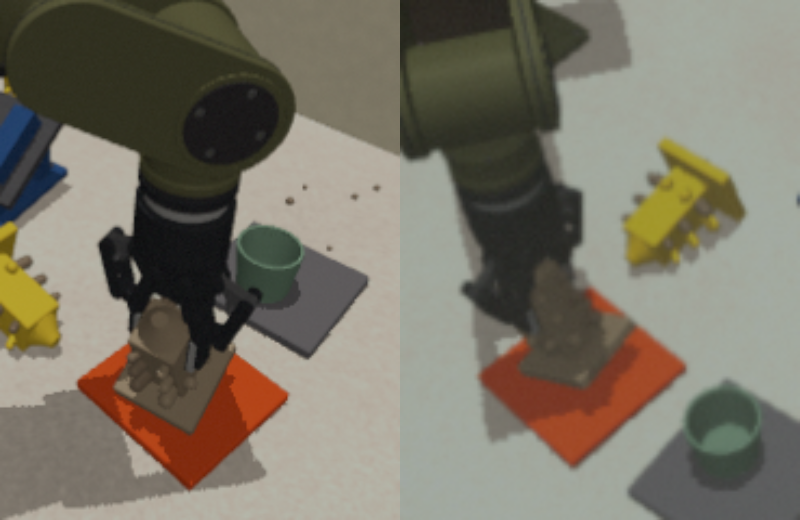

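```bash
cat > tilt.py <<'E'
from h import *
import sys
o=ctrl.get_obs();t=np.array(o['eef_pos']);yaw=o['tcp_rot'][2]
g=np.c_[[np.cos(yaw),np.sin(yaw),0],[np.sin(yaw),-np.cos(yaw),0],[0,0,-1]]
for cam in('side','scene'):
    f=grab(cam,sys.argv[1]+cam);c=cloud(f);q=(c-t)@g
    H=cv2.cvtColor(f['pixels'],cv2.COLOR_RGB2HSV)
    m=(f['z_map']>0)&(abs(q[...,0])<90)&(abs(q[...,1])<60)&(c[...,2]>16)&(q[...,2]>175)&(H[...,1]<140)
    lo=q[m];r=np.random.default_rng(0);b=(0,)
    for _ in range(3000):
        s=lo[r.choice(len(lo),3,0)];n=np.cross(s[1]-s[0],s[2]-s[0]);l=np.linalg.norm(n)
        if l<200: continue
        n=n/l*-np.sign(n[2])
        if n[2]>-.75: continue
        i=abs((lo-s[0])@n)<1.5
        if i.sum()>b[0]:b=(i.sum(),n,i)
    p=lo[b[2]];w=p@g.T+t
    print(cam,b[0],b[1].round(3),'tilt',np.degrees(np.arctan2(b[1][0],-b[1][2])).round(1),'tool',p.min(0).round(),p.max(0).round(),'world',w.min(0).round(),w.max(0).round())
E
python3 tilt.py a
python3 -m handwheel '{"translation":[[-4,0,1],[-4,0,1.2],[-3,0,1.2],[0,0,0]],"spin":[0,0,0,0],"hand":[0,0,0,0]}'
python3 tilt.py b
```

```text
side 475 [ 0.4    0.009 -0.916] tilt 23.6 tool [-58. -40. 192.] [ 20.  39. 228.] world [ 385. -281.   23.] [ 472. -201.   59.]
scene 183 [ 0.393 -0.025 -0.919] tilt 23.1 tool [-63. -42. 188.] [ 17.  36. 225.] world [ 397. -282.   26.] [ 474. -196.   64.]
time: 15.1
eef_pos: [420.0, -238.3, 248.4]
tcp_rot: [-3.141, 0.001, -2.995]
contact_force: [-1.4, 2.0, 6.5]
finger_gap: 0.51
grip_force: 43.8
side 558 [ 0.281  0.005 -0.96 ] tilt 16.3 tool [-55. -40. 198.] [ 31.  39. 224.] world [ 385. -281.   24.] [ 480. -200.   51.]
scene 190 [ 0.269 -0.008 -0.963] tilt 15.6 tool [-58. -41. 196.] [ 29.  38. 222.] world [ 396. -281.   26.] [ 482. -193.   52.]
```

It pivots as planned: 30° → 16°.

```bash
python3 -m handwheel '{"translation":[[-4,0,1.3],[-4,0,1.5],[-4,0,1.8],[-3,0,1.6],[0,0,0]],"spin":[0,0,0,0,0],"hand":[0,0,0,0,0]}'
python3 tilt.py c
```

```text
time: 15.7
eef_pos: [434.8, -236.0, 242.0]
tcp_rot: [-3.141, 0.001, -2.995]
contact_force: [-0.9, 0.8, 3.9]
finger_gap: 0.51
grip_force: 43.8
side 582 [ 0.114 -0.003 -0.994] tilt 6.5 tool [-44. -40. 205.] [ 44.  39. 218.] world [ 387. -281.   24.] [ 483. -198.   37.]
scene 207 [ 0.113 -0.007 -0.994] tilt 6.5 tool [-48. -41. 204.] [ 41.  38. 217.] world [ 398. -282.   25.] [ 487. -194.   38.]
```

```bash
python3 -m handwheel '{"translation":[[-3,0,1.4],[-3,0,1.5],[-2,0,1.3],[0,0,0.6],[0,0,0]],"spin":[0,0,0,0,0],"hand":[0,0,0,0,0]}'
python3 tilt.py d
```

```text
time: 16.3
eef_pos: [442.6, -234.9, 237.3]
tcp_rot: [-3.141, 0.002, -2.995]
contact_force: [-0.6, 2.7, 6.7]
finger_gap: 0.515
grip_force: 44.0
side 554 [ 0.004  0.012 -1.   ] tilt 0.2 tool [-40. -40. 209.] [ 51.  39. 213.] world [ 388. -281.   24.] [ 486. -197.   28.]
scene 170 [ 0.016 -0.033 -0.999] tilt 0.9 tool [-42. -41. 207.] [ 48.  37. 213.] world [ 398. -281.   24.] [ 489. -195.   30.]
```

```bash
python3 -m handwheel '{"translation":[[0,0,0],[0,0,0],[0,0,0],[0,0,0],[0,0,0],[0,0,0],[0,0,0],[0,0,-10],[0,0,-30],[0,0,-45],[0,0,-45],[0,0,-45],[0,0,0],[0,0,0]],"spin":[0,0,0,0,0,0,0,0,0,0,0,0,0,0],"hand":[52,54,57,61,66,72,75,75,75,75,75,75,75,75]}'
python3 - <<'E'
from h import *
f=grab('side','d5');g=grab('scene','s5')
cv2.imwrite('pics/e.png',np.hstack([cv2.resize(f['pixels'][140:380,300:485,::-1],(400,520)),cv2.resize(g['pixels'][130:330,170:324,::-1],(400,520))]))
for f in(f,g):
    c=cloud(f);S=cv2.cvtColor(f['pixels'],cv2.COLOR_RGB2HSV)[...,1]
    m=(f['z_map']>0)&(np.hypot(c[...,0]-438,c[...,1]+240)<75)&(S<140)
    q=c[m];k=q[(q[:,2]>22)&(q[:,2]<30)];print('foot',cv2.minAreaRect(k[:,:2].astype(np.float32)),'top',q[q[:,2]<200][:,2].max(), q[(q[:,2]>115)&(q[:,2]<160)].mean(0))
E
```

```text
time: 17.8
eef_pos: [442.0, -234.7, 413.3]
tcp_rot: [-3.139, 0.003, -2.995]
contact_force: [-0.1, 0.8, -0.6]
finger_gap: 0.752
grip_force: 0.0
foot ((436.52740478515625, -236.23965454101562), (89.84766387939453, 78.85916900634766), 8.268728256225586) top 133.8925716209616 [ 432.03487982 -239.37489431  123.20919785]
foot ((440.21484375, -237.4465789794922), (92.48567962646484, 78.8469467163086), 10.3496732711792) top 135.55428631263743 [ 443.68258676 -237.99092982  123.04834473]
```

View pics/e.png

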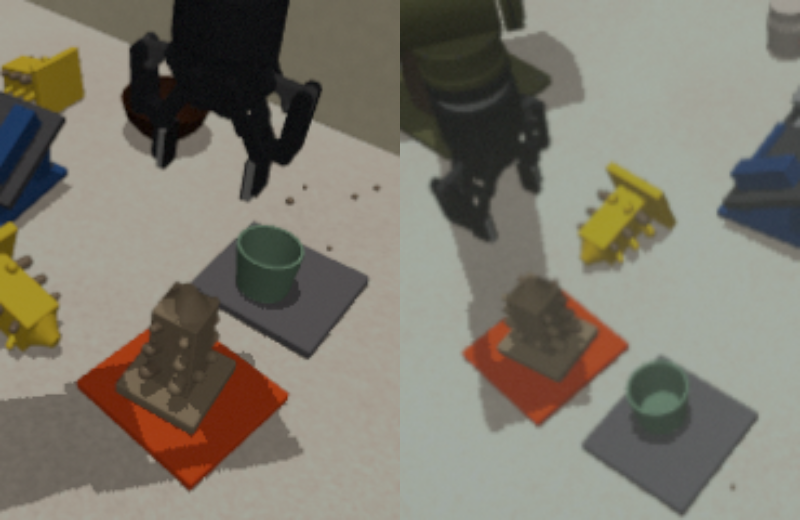

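The tower stands upright mid-board at (438,-237), within about 6 mm of centre, top 132 mm high; the gripper is clear and the pot undisturbed.

```bash
python3 -c "
from plant import ctrl
print(ctrl.sign_off())"
```

```text
the job is handed in; nothing more can be done
None
```

I handed the job in after about 18 s of robot time: the tower stands upright about 6 mm from the orange board's centre, the jaw is fully open, the gripper is clear, and I saw no disturbance to the bowl, jar or pot; the hand-in gave no verdict.

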